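# Hang the ring spanner on the carousel's empty hook

### The arm

A 6-joint arm with a two-finger parallel gripper is mounted at the origin on the work surface. World frame = base frame: x ahead of the robot, y to its left, z up, the work surface at z = 0. Lengths are in mm, angles in rad, forces in N, time in s.
With the tool pointing down it reaches from about 400 to 825 mm from the base axis. Payload 7 kg.
Tool frame: the origin (TCP) lies at the centre of the arm's flange, where the gripper is bolted on; the fingertips stand 178 mm ahead of it and the grasp point (between the pads) lies 159 mm ahead of it; z points along the fingers, y is the line along which they close (so a half turn about z gives the same grasp; the last joint's range is limited). The gripper opens to 88 mm and grips with 3 to 60 N. Pads are 19 mm wide; open, the fingers measure 130 mm over their backs; the gripper's body (78 mm by 193 mm) begins 47 mm behind the grasp point.
Start: joints at [1.583, 0.359, 0.012, 0, -1.224, -0.288], TCP at [183.823, 649.465, 404.661] pointing down, gripper open.
Joint ranges: [-3.07, 3.07], [-1.43, 2.12], [-1.02, 1.25], [-3.03, 1.67], [-3.05, -0], [-3.03, 3.03]. Speed limits (rad/s): [2.39, 2.39, 3.01, 3.14, 3.14, 3.14].

### API

Orientations are given as a rotation vector (axis times angle).
In Python, from plant import state, cams, job_done gives the robot as it stands.
- The arm moves only by the tool arm_command, never from a script. Its argument "rows" is one flat list of numbers, 7 for each row, row after row: the turn, a rotation vector about the tool's x, y, z in degrees, then the shift along the tool's x, y, z in mm, then the finger opening in mm, from 0 to 87.6. A call has 1 to 20 rows; each row shifts and turns the commanded pose from where the row before left it, along the tool's axes as they then stand; what a row does not reach is not made up. A row lasts 1/12 s, in which the tool goes at most 41.7 mm and 7.16 degrees, less where a joint would pass 70% of its speed; a pose out of reach is approached as far as the arm can. A call with a gripper value outside its range is refused whole. The fingers move at their own pace and stop on an object; the grip force is fixed at half the most. Time passes only in rows, so rows that do not move let the fingers close. It gives the time, the measured TCP pose, the force, the opening and the grip force at its end, in the units of the state.
- state(): the state, without advancing time (a new reading comes with each control period).
- cams.camera(name): name is "scene" or "top" or "wrist"; returns (picture, depth): 400x640x3 uint8, blue, green, red; 400x640 float32, mm along the optical axis (not along the pixel's ray), 0 where there is no reading.
- cams.camera_info(name): a dict with "fovy" (degrees; the focal length in pixels is half the picture's height over the tangent of half this angle, whatever the lens; pixels are square), "cx", "cy" (the principal point, pixels), "rvec" (rotation vector, rad) and "tvec" (3), from world to camera coordinates, as OpenCV has them. Camera axes: x right, y down, z forward; pixel columns grow to the right and rows downward; lengths in mm; the calibration is good to about 2 mm. A picture is of the moment at which its call begins: read the wrist's pose just before it. camera_info takes no time and is no camera call; for the wrist camera it gives the pose at the moment of the call.
- job_done(): hands the job in; it is judged then, once.
The state is a dict: "time_s": time; "joint_positions": joint angles; "qvel": joint speeds; "joint_efforts": joint torques, N m; "position": TCP position; "ee_rot": TCP orientation; "ft_force": force on the tool from outside, world axes, zero at the start; "torque": the same for the moment, N m; "width": finger opening in mm; "grasp_force": force on a finger pad.
Only numpy, scipy, OpenCV 4.12 (cv2) and the standard library are available. Lean on these libraries where they do the work, as an engineer would, in place of code of your own. Each camera call takes 0.05 s, during which the arm holds its last target. There are 200 camera calls.

### The job

Turn the spanner carousel until its empty hook faces the front, above the pointer on its foot. Then pick up the loose spanner with the ring end, thread its ring over that hook and press it home against the collar with a push of about 15 N without forcing it. Let go so that it hangs there, leave the hook facing the front, and leave the other things on the table where they are.

Things in the scene. Friction and masses are not known exactly. Their poses are not given: they have to be found in the camera images.
- carousel: Fixed spanner carousel: dark round foot 170 mm across, 14 mm high, post 26 mm thick. Origin on the turning axis at table height, z up; -x is its front, marked by a small metal pointer on the rim of the foot. The turning hub carries four equal steel hooks 90 degrees apart: three hold ring spanners fixed to them (shafts slope outwards and down, to 185 mm from the axis), one is empty.
- rotor (a joint): Angle of the carousel's black hub (60 mm across, 213 to 255 mm above the table, steel cap up to 261 mm), rad, growing counter-clockwise seen from above; the empty hook faces the front at 0 and at 6.283. It turns all the way round without stops; pushing a hook sideways with 2 to 4 N turns it, and it stays where it is left.
- hook (a point): The empty hook: straight, rigid steel peg 18 mm thick, 55 mm long, blunt, its last 4 mm chamfered to a 14 mm flat tip; it points outwards and up, leaning 28 degrees from vertical away from the hub. Origin on its axis at the face of its collar (32 mm across), 55 mm from the turning axis, 240 mm above the table; z runs to the tip, y is level, x points up and to the hub.
- hook_tip (a point): Tip of the empty hook, 55 mm along its z from the collar.
- hook_seat (a point): Point on the hook's axis 7 mm from the collar: where the ring's centre lies when the ring is fully home.
- spanner_mid (a point): The loose steel spanner to be hung, 182 mm long, 0.13 to 0.28 kg, lying flat on the table; this point is at its mid-length, 7 mm above its underside. x runs along the shaft to the ring end, z up. The shaft is 16 mm wide and 12 mm thick (1 to 13 mm above the underside); at the other end is an open jaw 44 mm wide.
- spanner_ring (a point): Centre of the loose spanner's ring: bore 22 mm, outside 36 mm, 14 mm thick, 72.5 mm from the spanner's mid-point along its x. Same axes; z is the axis of the bore.
- open_spanner: Another loose steel spanner, 175 mm long, 12 mm thick, with an open jaw at both ends and no ring; leave it alone. Origin at its centre, underside.
- bin: Green open-fronted plastic parts bin, 170 x 100 x 75 mm; leave it alone. Origin under its centre.
- flask: Glass bottle 60 mm across, 170 mm high; leave it alone. Origin under its centre.
- tape: Grey ring-shaped roll of tape 90 mm across, 25 mm high, lying flat; leave it alone. Origin under its centre.
Not all that is in view belongs to the job. What is shaped like the part that bears spanner_mid but brown or green is not meant.

How it is judged:
By the outcome, as a careful person would: the job done as asked, in the order asked, and still so for the second after the job is handed in, with the robot touching nothing.
It also fails if it takes over 72 s, if anything falls off the work surface, if the arm or the gripper's body presses on something with over 40 N, if the wrist force passes 120 N, or if a joint passes its speed limit or range.

## Working session

There is one attempt and no reset: what is moved stays moved. The work goes in short steps, Python scripts to look and compute and a tool call to move; the robot and the scene stay as the last step left them, time stands still between calls to the robot, and variables do not carry over. Pictures are saved under pics/ and viewed, at most 10 in all, crops included, and the job is handed in when it is done.

Besides the shell and the picture viewer there is one more tool, called after "Call:" by a JSON object that holds its "api" and its "payload", one argument or row to a line. arm_command: Moves the arm, as the interface text tells. Its arguments: {"type":"object","properties":{"rows":{"type":"array","items":{"type":"number"}}},"required":["rows"]}

```bash
mkdir -p pics; ls; cat > h.py <<'E'
import numpy as np, cv2
from scipy.spatial.transform import Rotation as R
from plant import state, cams, job_done
def cam(n):
    i=cams.camera_info(n); im,d=cams.camera(n); i['f']=200/np.tan(np.radians(i['fovy']/2))
    i['R']=R.from_rotvec(np.ravel(i['rvec'])).as_matrix(); i['t']=np.ravel(i['tvec']); return im,d,i
def cloud(d,i):
    v,u=np.mgrid[0:d.shape[0],0:d.shape[1]]
    c=np.stack([(u-i['cx'])*d/i['f'],(v-i['cy'])*d/i['f'],d],-1)
    w=(c-i['t'])@i['R']; w[d==0]=np.nan; return w
def proj(p,i):
    c=np.atleast_2d(p)@i['R'].T+i['t']; return c[:,:2]/c[:,2:]*i['f']+[i['cx'],i['cy']]
def ray(u,v,z,i):
    o=-i['R'].T@i['t']; dr=i['R'].T@np.array([(u-i['cx'])/i['f'],(v-i['cy'])/i['f'],1]); return o+dr*(z-o[2])/dr[2]
E
python3 - <<'E'
from h import *
for n in('scene','top'):
    im,d,i=cam(n); cv2.imwrite(f'pics/{n}1.png',im); np.savez(f'{n}1.npz',im=im,d=d); print(n,i['fovy'],i['cx'],i['cy'],i['tvec'],i['rvec'])
    print({k:v for k,v in i.items() if k not in('R','t')})
print(state())
E
```

```text
pics
scene 50.366865767636824 319.61435398574633 198.79062536098328 [ 442.89217845 -197.44288569 1575.27216139] [ 0.92826483  2.65431089 -0.86100198]
{'fovy': 50.366865767636824, 'cx': 319.61435398574633, 'cy': 198.79062536098328, 'rvec': array([ 0.92826483,  2.65431089, -0.86100198]), 'tvec': array([ 442.89217845, -197.44288569, 1575.27216139]), 'f': np.float64(425.3408267571274)}
top 47.70214270653053 316.30891331251826 200.68799018297437 [  38.11082993  632.66121193 1513.76202559] [ 2.12815777 -2.17201196  0.13005595]
{'fovy': 47.70214270653053, 'cx': 316.30891331251826, 'cy': 200.68799018297437, 'rvec': array([ 2.12815777, -2.17201196,  0.13005595]), 'tvec': array([  38.11082993,  632.66121193, 1513.76202559]), 'f': np.float64(452.36819745915204)}
{'time_s': 0.1, 'joint_positions': array([ 1.58313196e+00,  3.59302187e-01,  1.11572485e-02, -2.99362736e-04,
       -1.22411146e+00, -2.88096296e-01]), 'qvel': array([ 0.00149714, -0.00191828,  0.00032364,  0.00041864, -0.00116112,
       -0.00126385]), 'joint_efforts': array([-1.14079296e-03, -5.84164453e+01,  2.93752688e+01,  7.01542765e+00,
        1.02698343e-02, -4.39613257e-05]), 'position': array([183.74802318, 649.32704827, 403.82924237]), 'ee_rot': array([ 3.11028390e+00, -4.31746967e-01, -9.38992724e-05]), 'ft_force': array([ 0.14399359,  0.41456349, -0.87771875]), 'torque': array([0.02776309, 0.00583034, 0.01433082]), 'grasp_force': 0.0, 'width': 87.80667907434292}
```

View pics/top1.png

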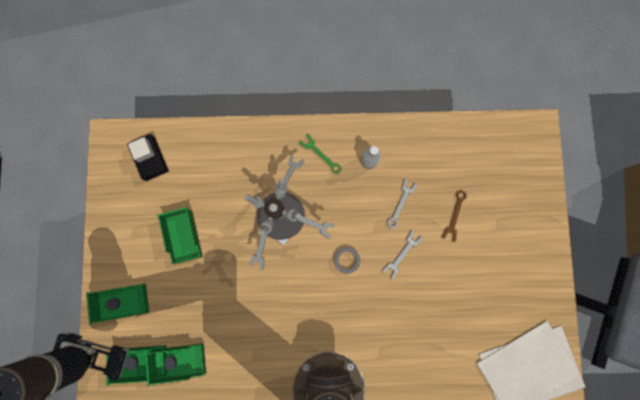

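View pics/scene1.png

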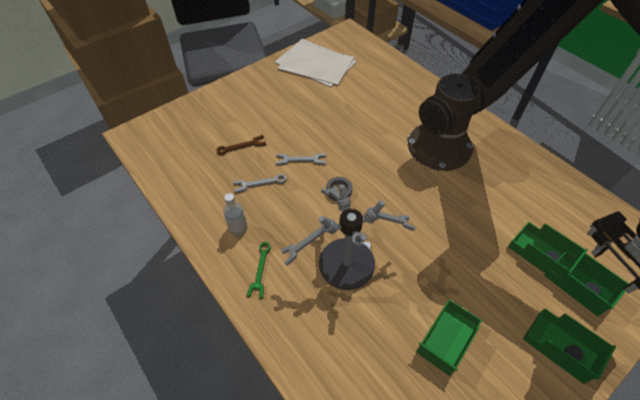

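Candidates in the top picture:
- Grey ring spanner, ring at (392,222) and jaw at (408,187).
- Grey double-open spanner at (402,254).
- Brown one at (455,215).
- Green one at (320,155).
- Three spanners fixed on the carousel at (290,175), (315,225) and (260,245).

I choose the grey one with the ring at (392,222). The empty hook is at about (252,201), and the pointer at (283,240). Next is a close crop and the measurements.

```bash
cat > m.py <<'E'
from h import *
z=np.load('top1.npz'); im,d=z['im'],z['d']; i=cams.camera_info('top'); i['f']=200/np.tan(np.radians(i['fovy']/2)); i['R']=R.from_rotvec(np.ravel(i['rvec'])).as_matrix(); i['t']=np.ravel(i['tvec'])
a=cv2.resize(im[145:275,230:430],None,fx=4,fy=4,interpolation=cv2.INTER_CUBIC); cv2.imwrite('pics/crop1.png',a)
w=cloud(d,i)
def box(u0,u1,v0,v1): return w[v0:v1,u0:u1].reshape(-1,3)
# spanner
hsv=cv2.cvtColor(im,cv2.COLOR_BGR2HSV)
def grey(u0,u1,v0,v1):
    m=np.zeros(im.shape[:2],np.uint8); m[v0:v1,u0:u1]=(hsv[v0:v1,u0:u1,1]<60)&(hsv[v0:v1,u0:u1,2]>90); return m
m=grey(380,422,175,232); v,u=np.nonzero(m); P=np.array([ray(a,b,7,i) for a,b in zip(u,v)])[:,:2]
c=P.mean(0); e=np.linalg.svd(P-c)[2][0]; e*=np.sign(-e[0]); s=(P-c)@e
print('spanner n',len(u),c,e,s.min(),s.max(),'mid',c+e*(s.min()+s.max())/2, np.degrees(np.arctan2(e[1],e[0])))
print('tbl z',np.nanmedian(box(340,380,180,200)[:,2]))
h=w[150:280,230:345].reshape(-1,3)
cap=h[(h[:,2]>250)&(h[:,2]<270)]; print('cap',np.nanmean(cap,0),len(cap))
ft=h[(h[:,2]>8)&(h[:,2]<20)]; print('foot',len(ft),cv2.minEnclosingCircle(ft[:,:2].astype(np.float32)))
hi=h[h[:,2]>100]; 
C=np.nanmedian(cap,0)[:2]
r=np.hypot(*(hi[:,:2]-C).T); an=np.degrees(np.arctan2(hi[:,1]-C[1],hi[:,0]-C[0]))
k=(r>60)
for a in range(-180,180,15):
    q=k&(an>=a)&(an<a+15)
    if q.sum(): print(a,q.sum(),r[q].max().round(),hi[q,2].max().round(), an[q].mean().round(1))
for u,v,zz in((283,240,14),(346,259,12),(370,152,100)): print(u,v,ray(u,v,zz,i).round(1))
print('pinfo',proj([C[0],C[1],261],i),proj([C[0],C[1],14],i))
E
python3 m.py
```

```text
spanner n 322 [ 624.05228789 -272.14761885] [-0.91031315  0.41392024] -85.09323630707416 94.26813037759199 mid [ 619.87627453 -270.24878166] 155.54866248814506
tbl z -1.2840950684181978
cap [586.97203605 147.02423282 256.46645931] 532
foot 1162 ((591.0633544921875, 129.00851440429688), 277.5147399902344)
-135 6 69.0 257.0 -122.4
-120 278 184.0 292.0 -111.5
-105 30 183.0 287.0 -102.2
-45 5 69.0 258.0 -31.4
-30 236 190.0 294.0 -20.8
-15 52 191.0 290.0 -11.4
45 7 69.0 254.0 56.1
60 77 92.0 293.0 67.8
75 7 69.0 243.0 77.5
135 16 184.0 284.0 144.4
150 308 187.0 296.0 157.1
165 6 71.0 259.0 168.0
283 240 [502.1 143.4  14. ]
346 259 [432.6 -72.8  12. ]
370 152 [ 786.3 -158.3  100. ]
pinfo [[274.33752333 208.02793982]] [[281.57919017 216.04612201]]
```

View pics/crop1.png

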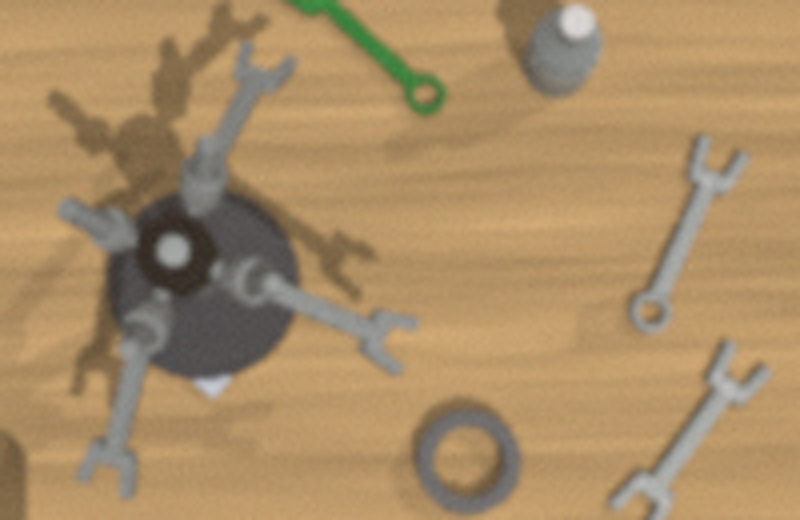

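The crop confirms it: the grey spanner has its ring at (392,222) and an open jaw at the other end. The one below it has two jaws, so I leave it alone. The empty hook is at the left and the pointer is at (283,241).

```bash
cat >> h.py <<'E'
def frame(xdir_deg,tilt=0):
    "tool frame: x at world heading xdir, z down, tilted by tilt deg so that z leans towards +x heading"
    a=np.radians(xdir_deg); x=np.array([np.cos(a),np.sin(a),0]); z=np.array([0,0,-1.])
    M=np.stack([x,np.cross(z,x),z],1); return M@R.from_euler('y',tilt,degrees=True).as_matrix()
def go(p,M,grasp=159):
    "needed turn (deg) and shift (mm): turn first, then shift in new axes; p = where point 'grasp' ahead of TCP must go"
    s=state(); M0=R.from_rotvec(s['ee_rot']).as_matrix(); t=np.asarray(p)-M[:,2]*grasp-s['position']
    print('t',round(s['time_s'],2),'turn',np.degrees(R.from_matrix(M0.T@M).as_rotvec()).round(2),'shift new axes',(M.T@t).round(1),'shift old axes',(M0.T@t).round(1),'F',s['ft_force'].round(1),'w',round(s['width'],1))
E
python3 - <<'E'
from h import *
a=np.radians(68); go([587+74*np.cos(a),147+74*np.sin(a),322],frame(-112),178)
print(frame(0,28)[:,2])
E
```

```text
t 0.1 turn [ 6.000e-02 -8.000e-02  9.619e+01] shift new axes [ 240.7 -562.1  -96.2] shift old axes [532.8 300.1 -95.6] F [ 0.1  0.4 -0.9] w 87.8
[ 0.46947156  0.         -0.88294759]
```

Call:
{"api": "arm_command", "payload": {
  "rows": [0,0,0,20,11,-24,40,0,0,0,28,16,-24,40,0,0,0,30,17,-24,40,0,0,0,31,17.4,-24,40,0,0,0,31,17.4,0,40,0,0,0,31,17.4,0,40,0,0,0,31,17.4,0,40,0,0,0,31,17.4,0,40,0,0,0,31,17.4,0,40,0,0,0,31,17.4,0,40,0,0,0,31,17.4,0,40,0,0,0,31,17.4,0,40,0,0,0,31,17.4,0,40,0,0,0,31,17.4,0,40,0,0,0,31,17.4,0,40,0,0,0,31,17.4,0,40,0,0,0,31,17.4,0,40,0,0,0,31,17.4,0,40,0,0,0,20,12,0,40]
}}

```text
time_s: 1.68
position: [640.0, 189.7, 498.9]
ee_rot: [3.11, -0.434, -0.002]
ft_force: [-0.1, 1.5, -0.1]
width: 40.1
grasp_force: 0.0
```

Call:
{"api": "arm_command", "payload": {
  "rows": [0,0,6.9,0,0,0,40,0,0,6.9,0,0,0,40,0,0,6.9,0,0,0,40,0,0,6.9,0,0,0,40,0,0,6.9,0,0,0,40,0,0,6.9,0,0,0,40,0,0,6.9,0,0,0,40,0,0,6.9,0,0,0,40,0,0,6.9,0,0,0,40,0,0,6.9,0,0,0,40,0,0,6.9,0,0,0,40,0,0,6.9,0,0,0,40,0,0,6.9,0,0,0,40,0,0,6.5,0,0,0,40,0,0,0,0,0,0,40]
}}

```text
time_s: 2.93
position: [638.2, 192.1, 499.2]
ee_rot: [1.749, -2.608, -0.0]
ft_force: [0.2, -0.1, -0.2]
width: 40.0
grasp_force: 0.0
```

```bash
python3 - <<'E'
from h import *
a=np.radians(68); go([587+74*np.cos(a),147+74*np.sin(a),262],frame(-112),178)
s=state(); print(s['position'],s['joint_positions'])
im,d,i=cam('wrist'); np.savez('w1.npz',im=im,d=d); cv2.imwrite('pics/w1.png',im)
print(-i['R'].T@i['t'], proj([[587+81*np.cos(a),147+81*np.sin(a),288.6],[587,147,261],[502,143,14]],i))
E
```

```text
t 2.93 turn [ 0.04 -0.04 -0.3 ] shift new axes [-13.   30.6  59.2] shift old axes [-12.9  30.7  59.3] F [ 0.2 -0.1 -0.2] w 40.0
[638.24866669 192.07690242 499.24901732] [ 5.84143137e-01  3.05212730e-01  1.46295084e-01 -2.18862450e-04
 -1.41280458e+00 -9.73282694e-01]
[607.49151073 115.11950201 478.68004831] [[364.78692099 258.41869   ]
 [363.9966375  143.0162824 ]
 [393.25108144 102.64518883]]
```

View pics/w1.png

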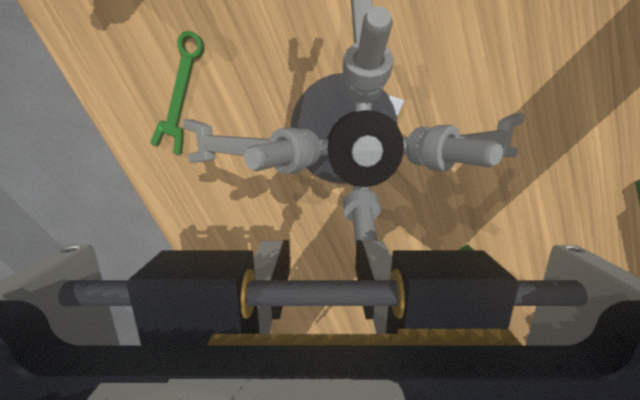

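The wrist view shows the hub cap at (369,151), the other hook tips at (378,17), (252,157) and (493,153), the pointer at (396,105), and the empty hook running down from (362,200) between the fingers. I refine the axis from this.

```bash
python3 - <<'E'
from h import *
z=np.load('w1.npz'); im,d=z['im'],z['d']
i=cams.camera_info('wrist'); i['f']=200/np.tan(np.radians(i['fovy']/2)); i['R']=R.from_rotvec(np.ravel(i['rvec'])).as_matrix(); i['t']=np.ravel(i['tvec'])
w=cloud(d,i)
print('f',i['f'])
for n,u,v,zz in(('cap',369,151,261),('tipL',252,157,288.6),('tipR',493,153,288.6),('tipF',378,17,288.6),('ptr',396,105,14),('foot?',0,0,0)): print(n,ray(u,v,zz,i).round(1), w[v,u].round(1))
g=cv2.cvtColor(im,cv2.COLOR_BGR2GRAY)
# hub cylinder top ring & cap centre from cloud
for lo,hi in((251,258),(258,266)):
    m=np.zeros(g.shape,bool); m[105:195,325:410]=True; m&=(w[...,2]>lo)&(w[...,2]<hi)
    P=w[m]; print(lo,len(P),P.mean(0).round(1),cv2.minEnclosingCircle(P[:,:2].astype(np.float32)))
# foot blob centre: dark, z~14
m=(abs(w[...,2]-14)<5); P=w[m]; print('foot',len(P),np.nanmin(P,0),np.nanmax(P,0))
E
```

```text
f 287.58665611227246
cap [585.8 153.6 261. ] [585.8 153.7 260.8]
tipL [661.6 123.7 288.6] [661.8 123.8 287.8]
tipR [513.5 180.2 288.6] [514.5 179.5 290.6]
tipF [558.9  78.3 288.6] [558.6  78.1 287.5]
ptr [499.6 146.9  14. ] [498.9 147.1  11. ]
foot? [ 978.1 -197.8    0. ] [1557.6 -687.4 -749.6]
251 3821 [587.  151.7 254.2] ((586.853759765625, 153.2336883544922), 29.905885696411133)
258 752 [587.  152.9 260.2] ((587.0020141601562, 153.26910400390625), 11.740147590637207)
foot 5271 [446.95114661 -61.22876707   9.06716638] [880.10378959 427.88182763  18.42941163]
```

```bash
python3 - <<'E'
from h import *
a=np.radians(69.2); go([587+74*np.cos(a),152.5+74*np.sin(a),264],frame(-110.8),178)
E
```

```text
t 2.98 turn [ 0.04 -0.03 -1.09] shift new axes [-18.8  33.9  57.3] shift old axes [-18.2  34.2  57.3] F [-0.5  1.1  0.1] w 40.2
```

Call:
{"api": "arm_command", "payload": {
  "rows": [0,0,-1.1,-9,17,0,40,0,0,0,-9.6,17,0,40,0,0,0,0,0,15,40,0,0,0,0,0,22,40,0,0,0,0,0,20,40,0,0,0,0,0,0,26,0,0,0,0,0,0,24,0,0,0,0,0,0,23]
}}

```text
time_s: 3.65
position: [613.9, 221.8, 444.0]
ee_rot: [-1.783, 2.585, -0.001]
ft_force: [-0.1, -0.7, 0.6]
width: 26.4
grasp_force: 0.0
```

Call:
{"api": "arm_command", "payload": {
  "rows": [0,0,-3,0,3.9,0,22,0,0,-5.7,0,7.35,0,22,0,0,-5.7,0,7.35,0,22,0,0,-5.7,0,7.35,0,22]
}}

```text
time_s: 3.98
position: [588.7, 227.7, 444.6]
ee_rot: [-2.211, 2.229, -0.002]
ft_force: [2.3, -1.9, -0.8]
width: 21.9
grasp_force: 0.9
```

```bash
cat > st.py <<'E'
from h import *
A=np.array([587,152.5])
s=state(); M=R.from_rotvec(s['ee_rot']).as_matrix(); v=s['position'][:2]-A
print(round(s['time_s'],2),'pos',s['position'].round(1),'r',np.hypot(*v).round(1),'ang',np.degrees(np.arctan2(v[1],v[0])).round(2),'xhead',np.degrees(np.arctan2(M[1,0],M[0,0])).round(2),'F',s['ft_force'].round(1),'w',s['width'],s['grasp_force'],'q6',s['joint_positions'][5])
E
python3 st.py
```

```text
3.98 pos [588.7 227.7 444.6] r 75.2 ang 88.67 xhead -90.47 F [ 2.3 -1.9 -0.8] w 21.9017256623661 0.863372283638455 q6 -0.6866574909545572
```

Call:
{"api": "arm_command", "payload": {
  "rows": [0,0,-5.7,0.5,7.35,0,22,0,0,-5.7,0.5,7.35,0,22,0,0,-5.7,0.5,7.35,0,22,0,0,-5.7,0.4,7.35,0,22,0,0,-5.7,0.4,7.35,0,22,0,0,-5.7,0.4,7.35,0,22,0,0,-5.7,0.4,7.35,0,22,0,0,-5.7,0.4,7.35,0,22]
}}

```text
time_s: 4.65
position: [535.5, 206.3, 444.9]
ee_rot: [-2.901, 1.196, -0.003]
ft_force: [0.7, 1.9, -0.5]
width: 22.0
grasp_force: 1.2
```

```bash
python3 st.py
```

```text
4.65 pos [535.5 206.3 444.9] r 74.5 ang 133.75 xhead -44.82 F [ 0.7  1.9 -0.5] w 21.96536918921667 1.1660683248192072 q6 0.07995781503867326
```

Call:
{"api": "arm_command", "payload": {
  "rows": [0,0,-5.7,0.4,7.35,0,22,0,0,-5.7,0.4,7.35,0,22,0,0,-5.7,0.4,7.35,0,22,0,0,-5.7,0.4,7.35,0,22,0,0,-5.7,0.4,7.35,0,22,0,0,-5.7,0.4,7.35,0,22,0,0,-5.7,0.4,7.35,0,22,0,0,-5.7,0.4,7.35,0,22,0,0,0,0,0,0,22]
}}

```text
time_s: 5.4
position: [513.8, 152.0, 444.8]
ee_rot: [-3.14, -0.019, -0.004]
ft_force: [0.8, 0.1, 0.7]
width: 22.1
grasp_force: 0.0
```

```bash
python3 st.py
```

```text
5.4 pos [513.8 152.  444.8] r 73.2 ang -179.59 xhead 0.69 F [0.8 0.1 0.7] w 22.140795170105807 0.0 q6 0.9288978800395233
```

Call:
{"api": "arm_command", "payload": {
  "rows": [0,0,-3.2,0,4.2,0,22,0,0,0,0,0,0,19,0,0,0,0,0,0,18.4,0,0,0,0,0,0,18.4,0,0,0,0,0,0,40,0,0,0,0,0,0,40,0,0,0,0,0,0,40,0,0,0,0,0,-18,40,0,0,0,0,0,-36,40,0,0,0,0,0,-36,40,0,0,0,-20,0,-30,40,0,0,0,-30,0,0,40,0,0,0,-30,0,0,40,0,0,0,-20,0,0,40,0,0,0,0,0,0,40]
}}

```text
time_s: 6.65
position: [410.9, 141.0, 564.1]
ee_rot: [-3.138, -0.099, -0.003]
ft_force: [-1.2, -0.6, -0.6]
width: 39.8
grasp_force: 0.0
```

```bash
python3 st.py; python3 - <<'E'
from h import *
im,d,i=cam('wrist'); np.savez('w2.npz',im=im,d=d,R=i['R'],t=i['t']); cv2.imwrite('pics/w2.png',im)
E
```

```text
6.65 pos [410.9 141.  564.1] r 176.4 ang -176.28 xhead 3.62 F [-1.2 -0.6 -0.6] w 39.77767476739928 0.0 q6 0.8464068308430766
```

View pics/w2.png

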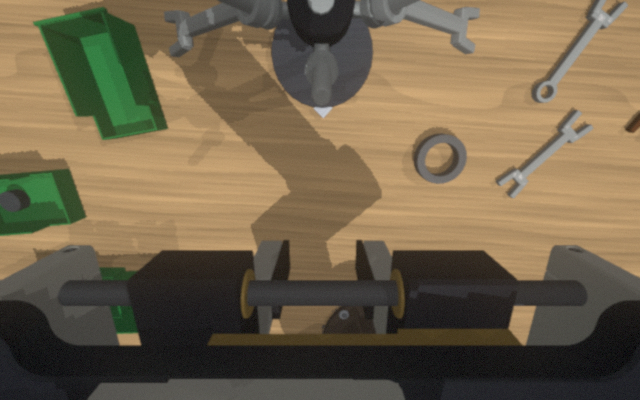

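The hook tip is at (322,97), above the pointer at (323,112), with the cap at (321,3), so the hook looks aligned. The loose spanner's ring is at (545,91) and its jaw at (605,14). I check the angles numerically.

```bash
python3 - <<'E'
from h import *
z=np.load('w2.npz'); im,d=z['im'],z['d']; i=dict(cams.camera_info('wrist')); i['f']=200/np.tan(np.radians(i['fovy']/2)); i['R']=z['R'];i['t']=z['t']
w=cloud(d,i)
# tip disc: highest pts near tip
m=np.zeros(d.shape,bool); m[40:115,300:345]=True; m&=w[...,2]>278; P=w[m]; print('hook hi',len(P),np.mean(P,0).round(1),'tip pix',np.argwhere(m).mean(0))
for zl in range(245,295,8):
    mm=np.zeros(d.shape,bool); mm[30:115,295:350]=True; mm&=(w[...,2]>zl)&(w[...,2]<zl+8); Q=w[mm]
    if len(Q): print(zl,len(Q),Q.mean(0).round(1),Q.min(0).round(1),Q.max(0).round(1))
print('tip',ray(322,97,288.6,i),'ptr',ray(323,111,14,i))
# foot: boundary circle fit using dark foot pixels at z~14
m=(w[...,2]>7)&(w[...,2]<20); m[:, :265]=0; m[:,380:]=0; m[120:]=0; P=w[m]; print('foot',len(P),cv2.minEnclosingCircle(P[:,:2].astype(np.float32)),P.min(0),P.max(0))
# pointer pixels bright
g=im.min(2); v,u=np.nonzero(g[100:122,308:338]>150); print('ptr px',u.mean()+308,v.mean()+100,v.max()+100, u[v==v.max()].mean()+308)
# spanner
hsv=cv2.cvtColor(im,cv2.COLOR_BGR2HSV)
k=np.zeros(d.shape,bool); k[0:106,525:632]=True; k&=(hsv[...,1]<50)&(hsv[...,2]>95)
n,l,s,c=cv2.connectedComponentsWithStats(k.astype(np.uint8)); b=1+np.argmax(s[1:,4]); v,u=np.nonzero(l==b)
P=np.array([ray(a,bb,10,i) for a,bb in zip(u,v)])[:,:2]; c=P.mean(0); e=np.linalg.svd(P-c)[2][0]; e*=np.sign(-e[0]); q=(P-c)@e
print('sp',s[b],c,np.degrees(np.arctan2(e[1],e[0])),q.min(),q.max(),'ringc',c+e*(q.max()-18),'pix ring',ray(545,91,7,i))
E
```

```text
hook hi 433 [510.4 148.  286.8] tip pix [ 92.0669746  321.40415704]
245 282 [549.7 151.1 248.6] [526.2 132.1 245. ] [566.6 171.7 253. ]
253 294 [553.7 151.1 254.9] [522.7 134.2 253. ] [565.1 169.7 260.9]
261 79 [526.4 149.2 264.7] [519.5 140.1 261. ] [530.5 157.3 268.9]
269 83 [522.2 148.6 273. ] [515.4 140.1 269.1] [526.4 156.9 276.9]
277 109 [515.6 148.3 281.7] [500.9 139.  277. ] [522.3 157.  285. ]
285 337 [509.1 147.9 288.1] [500.9 139.  285. ] [517.5 155.9 292.7]
tip [506.50534886 147.23893431 288.6       ] ptr [497.01605748 145.49715504  14.        ]
foot 4985 ((576.5513916015625, 152.73016357421875), 89.98139190673828) [486.91729783  68.9603398    8.70021075] [643.12638139 236.52007153  16.66337094]
ptr px 322.7232142857143 110.875 117 322.5
sp [ 536    0   92  103 1387] [ 625.12231947 -272.28966304] 152.4257802391574 -83.47695050369981 98.6703901949685 ringc [ 553.61512162 -234.947562  ] pix ring [ 554.98994841 -237.72078365    7.        ]
```

Hook and pointer directions agree within 1° (about 3.6° and 4°), so the carousel is set. Now I go to the spanner.

Call:
{"api": "arm_command", "payload": {
  "rows": [0,0,7,6,20,0,60,0,0,0,12,33,0,60,0,0,0,12,34,0,60,0,0,0,12,34,0,60,0,0,0,12,34,0,60,0,0,0,12,34,0,60,0,0,0,12,34,0,60,0,0,0,12,34,0,60,0,0,0,12,34,15,60,0,0,0,12,34,15,60,0,0,0,12,34,15,60,0,0,0,12,34,15,60,0,0,0,9,10,20,60,0,0,0,0,0,30,60,0,0,0,0,0,30,60,0,0,0,0,0,30,60,0,0,0,0,0,30,60,0,0,0,0,0,0,60]
}}

```text
time_s: 8.2
position: [537.7, -268.0, 355.6]
ee_rot: [-3.137, 0.096, 0.017]
ft_force: [-0.8, 0.7, -1.7]
width: 60.0
grasp_force: 0.0
```

Call:
{"api": "arm_command", "payload": {
  "rows": [0,0,7,0,0,0,60,0,0,7,0,0,0,60,0,0,7,0,0,0,60,0,0,7,0,0,0,60,0,0,7,0,0,0,60,0,0,7,0,0,0,60,0,0,7,0,0,0,60,0,0,7,0,0,0,60,0,0,7,0,0,0,60,0,0,7,0,0,0,60,0,0,7,0,0,0,60,0,0,7,0,0,0,60,0,0,7,0,0,0,60,0,0,7,0,0,0,60]
}}

```text
time_s: 9.37
position: [539.9, -268.5, 364.3]
ee_rot: [-1.982, 2.437, -0.002]
ft_force: [0.0, 0.9, 0.2]
width: 60.0
grasp_force: 0.0
```

Call:
{"api": "arm_command", "payload": {
  "rows": [0,0,7,0,0,0,60,0,0,7,0,0,0,60,0,0,7,0,0,0,60,0,0,7,0,0,0,60,0,0,7,0,0,0,60,0,0,7,0,0,0,60,0,0,7,0,0,0,60,0,0,7,0,0,0,60,0,0,7,0,0,0,60,0,0,7,0,0,0,60,0,0,7,0,0,0,60,0,0,7,0,0,0,60,0,0,7,0,0,0,60,0,0,7,0,0,0,60,0,0,7,0,0,0,60,0,0,0,0,0,0,60]
}}

```text
time_s: 10.7
position: [539.9, -268.5, 364.2]
ee_rot: [0.726, 3.055, -0.001]
ft_force: [0.2, -0.8, -0.1]
width: 60.0
grasp_force: 0.0
```

```bash
python3 st.py; python3 - <<'E'
from h import *
im,d,i=cam('wrist'); np.savez('w3.npz',im=im,d=d,R=i['R'],t=i['t']); cv2.imwrite('pics/w3.png',im)
E
```

```text
10.7 pos [ 539.9 -268.5  364.2] r 423.6 ang -96.39 xhead 153.27 F [ 0.2 -0.8 -0.1] w 59.95938437476332 0.0 q6 -1.8999986764701078
```

View pics/w3.png

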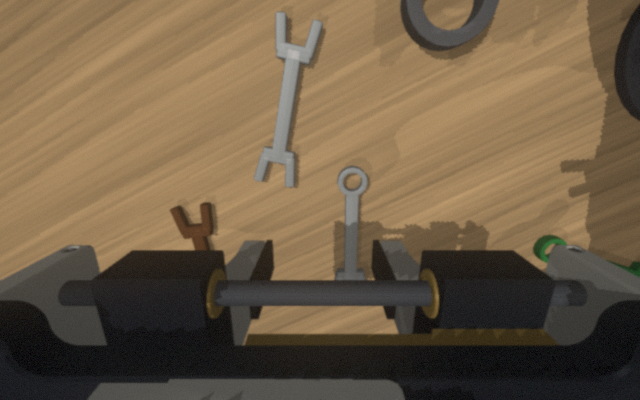

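The ring is at (352,181), with its shaft running down to (350,272), almost parallel to the tool's x axis. The open spanner at (285,100) stays clear.

```bash
python3 - <<'E'
from h import *
z=np.load('w3.npz'); im,d=z['im'],z['d']; i=dict(cams.camera_info('wrist')); i['f']=200/np.tan(np.radians(i['fovy']/2)); i['R']=z['R'];i['t']=z['t']
hsv=cv2.cvtColor(im,cv2.COLOR_BGR2HSV)
k=np.zeros(d.shape,bool); k[160:272,332:372]=True; k&=(hsv[...,1]<60)&(hsv[...,2]>95)
rows=[(v,np.nonzero(k[v])[0]) for v in range(204,262,4)]
P=np.array([ray(u.mean(),v,13,i)[:2] for v,u in rows]); e=np.linalg.svd(P-P.mean(0))[2][0]; e*=np.sign(-e[0])
print([ (v,u.min(),u.max()) for v,u in rows][::4],'dir',np.degrees(np.arctan2(e[1],e[0])))
v,u=np.nonzero(k[160:203]); v+=160; Q=np.array([ray(a,b,14,i)[:2] for a,b in zip(u,v)]).astype(np.float32)
c,r=cv2.minEnclosingCircle(Q[(v<195)]); print('ring',c,r)
s=np.array([ray(a,b,14,i)[:2] for a,b in zip(u,v)]);print('bore-ish',ray(352,181,7,i)[:2])
c=np.array(c); mid=P.mean(0); off=(c-mid)-((c-mid)@e)*e; print('ring off axis',off)
g=c-32*e; a=np.degrees(np.arctan2(e[1],e[0])); print('grasp',g)
go([g[0],g[1],2.5],frame(a),178)
E
```

```text
[(204, np.int64(345), np.int64(358)), (220, np.int64(345), np.int64(357)), (236, np.int64(346), np.int64(355)), (252, np.int64(346), np.int64(349))] dir 151.5324291464046
ring (552.1597900390625, -235.2969970703125) 18.442537307739258
bore-ish [ 553.69273905 -235.79913371]
ring off axis [-0.52491256 -0.96807492]
grasp [ 580.29057537 -250.55015795]
t 10.75 turn [-0.    0.07  2.18] shift new axes [-27.1  35.  183.5] shift old axes [-28.2  34.  183.5] F [0.1 0.8 1.1] w 59.8
```

Call:
{"api": "arm_command", "payload": {
  "rows": [0,0,2,-9,11,0,60,0,0,0,-9,12,10,60,0,0,0,-9.5,12,25,60,0,0,0,0,0,30,60,0,0,0,0,0,30,60,0,0,0,0,0,30,60,0,0,0,0,0,25,60,0,0,0,0,0,18,60,0,0,0,0,0,6,60,0,0,0,0,0,0,60,0,0,0,0,0,0,60]
}}

```text
time_s: 11.67
position: [580.5, -249.9, 189.0]
ee_rot: [0.767, 3.046, -0.0]
ft_force: [0.9, -0.4, 1.0]
width: 59.8
grasp_force: 0.0
```

```bash
python3 - <<'E'
from h import *
e=np.array([np.cos(np.radians(151.6)),np.sin(np.radians(151.6))]); g=np.array([552.7,-235.4])-32*e
go([g[0],g[1],2.5],frame(151.6),178)
E
```

```text
t 11.67 turn [-0.02  0.01  0.12] shift new axes [-0.6 -0.5  8.5] shift old axes [-0.6 -0.5  8.5] F [ 0.9 -0.4  1. ] w 59.8
```

Call:
{"api": "arm_command", "payload": {
  "rows": [0,0,0,-0.5,-0.5,5,60,0,0,0,0,0,3.5,60,0,0,0,0,0,0,30,0,0,0,0,0,0,10,0,0,0,0,0,0,10,0,0,0,0,0,0,10,0,0,0,0,0,0,10,0,0,0,0,0,0,10,0,0,0,0,0,0,10]
}}

```text
time_s: 12.42
position: [580.0, -250.6, 180.4]
ee_rot: [0.771, 3.045, 0.0]
ft_force: [0.4, 0.9, 0.2]
width: 19.1
grasp_force: 0.4
```

Call:
{"api": "arm_command", "payload": {
  "rows": [0,0,0,0,0,-10,10,0,0,0,0,0,-25,10,0,0,0,0,0,-35,10,0,0,0,0,0,-35,10,0,0,0,0,0,-35,10,0,0,0,0,0,-35,10,0,0,0,0,0,-35,10,0,0,0,0,0,-35,10,0,0,0,0,0,-35,10,0,0,0,0,0,-20,10,0,0,0,0,0,0,10,0,0,0,0,0,0,10]
}}

```text
time_s: 13.42
position: [579.5, -250.5, 482.0]
ee_rot: [0.77, 3.043, 0.001]
ft_force: [0.6, 0.9, -3.7]
width: 15.6
grasp_force: 29.9
```

```bash
python3 st.py; python3 - <<'E'
from h import *
im,d,i=cam('wrist'); np.savez('w4.npz',im=im,d=d,R=i['R'],t=i['t']); cv2.imwrite('pics/w4.png',im[60:310,230:480].repeat(2,0).repeat(2,1))
E
```

```text
13.42 pos [ 579.5 -250.5  482. ] r 403.1 ang -91.06 xhead 151.59 F [ 0.6  0.9 -3.7] w 15.631665058664378 29.858483970165253 q6 -1.9670845833755999
```

View pics/w4.png

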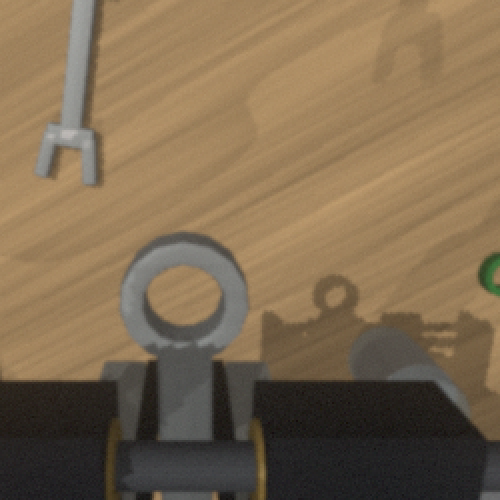

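It holds the spanner, with the ring at about (322,207). I measure the ring's pose in the tool frame.

```bash
cat > ring.py <<'E'
from h import *
def ring_tool(im,d,i,s):
    w=cloud(d,i); M=R.from_rotvec(s['ee_rot']).as_matrix(); q=(w-s['position'])@M
    m=(q[...,2]>120)&(q[...,2]<200)&(q[...,0]>5)&(q[...,0]<90)&(abs(q[...,1])<30)
    P=q[m]; return P,m,q
if __name__=='__main__':
    s=state(); im,d,i=cam('wrist'); P,m,q=ring_tool(im,d,i,s)
    k=P[:,0]>18; P=P[k]; print(len(P),P.min(0).round(1),P.max(0).round(1),np.median(P,0).round(1))
    med=np.median(P[:,2]); T=P[abs(P[:,2]-med)<4]
    A=np.c_[T[:,:2],np.ones(len(T))]; c=np.linalg.lstsq(A,T[:,2],rcond=None)[0]; print('plane slope x,y deg',np.degrees(np.arctan(c[:2])).round(2),'rms',np.std(A@c-T[:,2]).round(2))
    T2=T[T[:,0]>15]; cc,r=cv2.minEnclosingCircle(T2[T2[:,0]>22][:,:2].astype(np.float32)); print('ring tool xy',cc,r,'top z at ring',np.r_[cc,1]@c)
    for x0 in range(14,54,5):
        t=T[(T[:,0]>=x0)&(T[:,0]<x0+5)]
        if len(t): print(x0,len(t),t[:,1].min().round(1),t[:,1].max().round(1),np.median(t[:,2]).round(1))
E
python3 ring.py
```

```text
2225 [ 18.  -17.9 165.5] [ 48.1  17.4 182.2] [ 33.7  -0.3 168.2]
plane slope x,y deg [-0.79  0.04] rms 1.08
ring tool xy (30.665393829345703, -0.2529241740703583) 17.7548770904541 top z at ring 168.20834742875326
14 82 -13.1 12.6 168.2
19 351 -16.2 15.2 168.3
24 237 -17.7 17.3 168.1
29 220 -17.9 17.4 167.9
34 260 -17.3 16.6 167.8
39 407 -15.4 14.2 167.7
44 262 -11.0 10.0 168.1
```

Call:
{"api": "arm_command", "payload": {
  "rows": [0,0,-4,0,0,0,10,0,0,-7,0,0,0,10,0,0,-7,0,0,0,10,0,0,-7,0,0,0,10,0,0,-7,0,0,0,10,0,0,-7,0,0,0,10,0,0,-7,0,0,0,10,0,0,-7,0,0,0,10,0,0,-7,0,0,0,10,0,0,-7,0,0,0,10,0,0,-7,0,0,0,10,0,0,-7,0,0,0,10,0,0,-7,0,0,0,10,0,0,-7,0,0,0,10,0,0,-7,0,0,0,10,0,0,-7,0,0,0,10]
}}

```text
time_s: 14.85
position: [579.8, -250.5, 478.2]
ee_rot: [2.038, -2.388, -0.004]
ft_force: [-0.6, 0.1, -2.5]
width: 15.8
grasp_force: 29.9
```

Call:
{"api": "arm_command", "payload": {
  "rows": [0,0,-7,0,0,0,10,0,0,-7,0,0,0,10,0,0,-7,0,0,0,10,0,0,-7,0,0,0,10,0,0,-7,0,0,0,10,0,0,-7,0,0,0,10,0,0,-7,0,0,0,10,0,0,-7,0,0,0,10,0,0,-7,0,0,0,10,0,0,-7,0,0,0,10,0,0,-7,0,0,0,10,0,0,-7,0,0,0,10,0,0,-7,0,0,0,10,0,0,-7,0,0,0,10,0,0,-5,0,0,0,10,0,0,0,0,0,0,10]
}}

```text
time_s: 16.18
position: [579.9, -250.5, 478.4]
ee_rot: [-3.139, -0.105, 0.005]
ft_force: [0.0, -0.2, -2.1]
width: 15.4
grasp_force: 29.9
```

```bash
cat > tgt.py <<'E'
from h import *
import sys
H=3.6; RT=np.array([30.5,-0.25,175.]); COL=np.array([587-55*np.cos(np.radians(H)),152.5-55*np.sin(np.radians(H)),240.])
def tgt(a,tilt=28,dy=0):
    M=frame(H,tilt); hz=-frame(H,28)[:,2]; p=COL+a*hz-M@RT; go(p,M,0); return p
if __name__=='__main__':
    print(tgt(float(sys.argv[1]), float(sys.argv[2]) if len(sys.argv)>2 else 28)); 
    s=state(); print('q',s['joint_positions'].round(2),'pos',s['position'].round(1)); M=R.from_rotvec(s['ee_rot']).as_matrix()
    hz=-frame(H,28)[:,2]; rp=s['position']+M@RT-COL; a=rp@hz; o=frame(H,28).T@(rp-a*hz); print('ring axial',a.round(1),'off hook axis (tool x,y)',o[:2].round(1),'F tool',(M.T@s['ft_force']).round(1),'T tool',(M.T@s['torque']).round(2))
E
python3 tgt.py 85
```

```text
t 16.18 turn [-0.1  28.17  0.2 ] shift new axes [-162.3 -401.5  -60.1] shift old axes [-170.  -402.2   24. ] F [ 0.  -0.2 -2.1] w 15.4
[383.42572234 139.44169777 455.24749148]
q [-0.1   0.25  0.03 -0.   -1.35  1.74] pos [ 579.9 -250.5  478.4]
ring axial 31.3 off hook axis (tool x,y) [ 76.1 401.3] F tool [0.  0.2 2.1] T tool [0.04 0.16 0.06]
```

Call:
{"api": "arm_command", "payload": {
  "rows": [0,0,0,-15,-10,-10,10,0,0,0,-30,-22,-15,10,0,0,0,-30,-28,-5,10,0,0,0,-25,-32,0,10,0,0,0,-20,-34,0,10,0,0,0,-20,-34,0,10,0,0,0,-15,-34,0,10,0,0,0,-10,-34,0,10,0,0,0,-5,-34,0,10,0,0,0,0,-34,0,10,0,0,0,0,-34,0,10,0,0,0,0,-34,0,10,0,0,0,0,-24,0,10,0,0,0,0,-14,0,10,0,0,0,0,0,0,10]
}}

```text
time_s: 17.43
position: [384.8, 142.2, 509.2]
ee_rot: [3.139, 0.097, -0.002]
ft_force: [0.5, -0.1, -1.2]
width: 16.3
grasp_force: 29.9
```

Call:
{"api": "arm_command", "payload": {
  "rows": [0,4,0,0,0,0,10,0,4,0,0,0,0,10,0,4,0,0,0,0,10,0,4,0,0,0,0,10,0,4,0,0,0,0,10,0,4,0,0,0,0,10,0,4,0,0,0,0,10,0,0,0,0,0,0,10]
}}

```text
time_s: 18.1
position: [384.1, 138.6, 508.7]
ee_rot: [-3.033, -0.093, -0.759]
ft_force: [-0.8, -0.6, -3.8]
width: 16.0
grasp_force: 29.9
```

```bash
python3 tgt.py 85
```

```text
t 18.1 turn [ 0.08 -0.1  -0.07] shift new axes [-25.7  -0.9  46.9] shift old axes [-25.8  -1.   46.9] F [-0.8 -0.6 -3.8] w 16.0
[383.42572234 139.44169777 455.24749148]
q [ 0.99 -0.33 -0.7   0.48 -0.95  0.41] pos [384.1 138.6 508.7]
ring axial 132.0 off hook axis (tool x,y) [26.   1.2] F tool [-2.5  0.5  2.9] T tool [-0.21 -1.99  0.01]
```

Call:
{"api": "arm_command", "payload": {
  "rows": [0,0,0,-13,-0.5,15,10,0,0,0,-12.7,-0.5,17,10,0,0,0,0,0,15,10,0,0,0,0,0,0,10,0,0,0,0,0,0,10]
}}

```text
time_s: 18.52
position: [384.7, 140.4, 456.4]
ee_rot: [-3.035, -0.092, -0.753]
ft_force: [1.0, 0.0, -1.0]
width: 15.4
grasp_force: 29.9
```

```bash
python3 tgt.py 85; python3 - <<'E'
from h import *
im,d,i=cam('wrist'); s=state(); np.savez('w5.npz',im=im,d=d,R=i['R'],t=i['t']); cv2.imwrite('pics/w5.png',im[40:310,200:450].repeat(2,0).repeat(2,1))
from tgt import *
hz=-frame(H,28)[:,2]; print(proj([COL,COL+55*hz],i))
E
python3 ring.py
```

```text
t 18.52 turn [ 0.15  0.14 -0.09] shift new axes [-1.7  0.9  0.4] shift old axes [-1.7  0.9  0.4] F [ 1.  0. -1.] w 15.4
[383.42572234 139.44169777 455.24749148]
q [ 0.98 -0.3  -0.81  0.53 -0.83  0.34] pos [384.7 140.4 456.4]
ring axial 85.3 off hook axis (tool x,y) [ 1.3 -0.4] F tool [0.4 0.  1.3] T tool [-0.03 -1.73 -0.02]
[[321.47180891 178.17271216]
 [321.48279177 196.37834151]]
2278 [ 18.1 -17.1 166.1] [ 49.1  18.  181.9] [ 33.8   0.4 168.4]
plane slope x,y deg [-0.76 -0.11] rms 1.04
ring tool xy (31.73744773864746, 0.43373239040374756) 17.78545570373535 top z at ring 168.4475729073987
14 69 -11.3 12.2 168.2
19 378 -15.6 16.0 168.5
24 246 -17.0 17.4 168.3
29 225 -17.1 18.0 168.2
34 244 -16.9 17.3 168.1
39 370 -15.1 15.6 168.0
44 347 -11.3 12.3 168.2
```

View pics/w5.png

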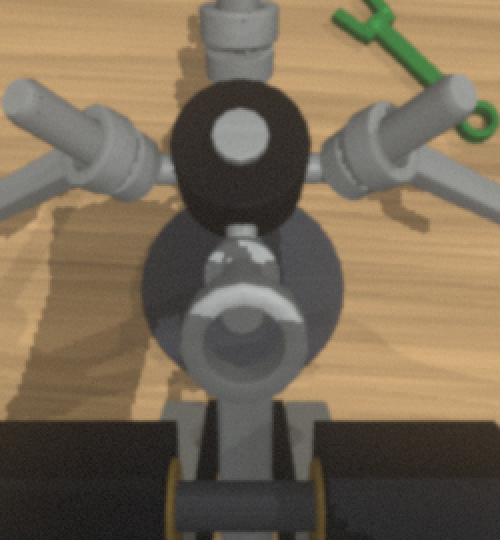

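The hook tip shows through the bore at about (321,197), where the model puts it (321,196). I correct by about 2 mm in -x and start threading.

Call:
{"api": "arm_command", "payload": {
  "rows": [0,0,0,-2.2,0,8,10,0,0,0,0,0,10,10,0,0,0,0,0,4,10,0,0,0,0,0,0,10]
}}

```text
time_s: 18.95
position: [393.0, 141.3, 436.3]
ee_rot: [-3.033, -0.094, -0.755]
ft_force: [-1.5, -0.2, -0.5]
width: 15.6
grasp_force: 29.9
```

```bash
sed -i 's/RT=np.array(\[30.5,-0.25,175.\])/RT=np.array([31.2,0.1,175.2])/' tgt.py; python3 tgt.py 63; python3 - <<'E'
from h import *
from tgt import *
im,d,i=cam('wrist'); s=state(); np.savez('w6.npz',im=im,d=d,R=i['R'],t=i['t'])
hz=-frame(H,28)[:,2]; M=R.from_rotvec(s['ee_rot']).as_matrix(); print('tip px',proj([COL+55*hz],i))
c=cloud(d,i); q=(c-s['position'])@M
# bottom seen through bore: points of tip: z between 178 and 200, within 8mm of ring centre
dx=q[...,0]-31.2; dy=q[...,1]-.1; m=(np.hypot(dx,dy)<10)&(q[...,2]>176); P=q[m]; print(len(P),np.percentile(P[:,2],[2,10,50,90]),P[P[:,2]<P[:,2].min()+5].mean(0))
E
```

```text
t 18.95 turn [ 0.05  0.03 -0.03] shift new axes [-0.3  0.9  0.5] shift old axes [-0.3  0.9  0.5] F [-1.5 -0.2 -0.5] w 15.6
[393.00118661 140.39482693 435.67060386]
q [ 0.94 -0.27 -0.84  0.56 -0.75  0.32] pos [393.  141.3 436.3]
ring axial 63.5 off hook axis (tool x,y) [ 0.2 -0.8] F tool [-1.5  0.1 -0.3] T tool [-0.06 -1.9  -0.05]
tip px [[322.71841152 203.8014875 ]]
655 [183.59198765 184.00405673 185.05093516 238.40929489] [ 30.47924833   0.52818166 184.92667506]
```

Call:
{"api": "arm_command", "payload": {
  "rows": [0,0,0,-0.5,0.5,2,10,0,0,0,0,0,4,10,0,0,0,0,0,4,10,0,0,0,0,0,4,10,0,0,0,0,0,0,10]
}}

```text
time_s: 19.42
position: [399.1, 141.2, 422.8]
ee_rot: [-3.033, -0.095, -0.755]
ft_force: [0.1, -0.5, -1.8]
width: 15.4
grasp_force: 29.9
```

```bash
python3 tgt.py 49.5;python3 ring.py | grep -E 'slope|xy'
```

```text
t 19.42 turn [0.05 0.05 0.01] shift new axes [ 0.7  0.4 -0.7] shift old axes [ 0.7  0.4 -0.7] F [ 0.1 -0.5 -1.8] w 15.4
[399.32654638 140.79278483 423.75081136]
q [ 0.92 -0.24 -0.86  0.58 -0.7   0.31] pos [399.1 141.2 422.8]
ring axial 48.7 off hook axis (tool x,y) [-0.8 -0.2] F tool [-0.8  0.5  1.6] T tool [-0.08 -1.87  0.04]
plane slope x,y deg [-0.72 -0.  ] rms 1.33
ring tool xy (31.35541343688965, 0.6577520370483398) 18.062488555908203 top z at ring 168.90294371905668
```

Call:
{"api": "arm_command", "payload": {
  "rows": [0,0,0,0.3,0,4,10,0,0,0,0,0,5,10,0,0,0,0,0,5,10,0,0,0,0,0,4,10,0,0,0,0,0,0,10]
}}

```text
time_s: 19.88
position: [407.8, 141.7, 406.8]
ee_rot: [-3.034, -0.095, -0.754]
ft_force: [-1.1, 0.6, -2.1]
width: 15.7
grasp_force: 29.9
```

```bash
python3 tgt.py 31;python3 ring.py | grep -E 'slope|xy'
```

```text
t 19.88 turn [0.08 0.07 0.01] shift new axes [ 0.4  0.3 -0.5] shift old axes [ 0.4  0.3 -0.5] F [-1.1  0.6 -2.1] w 15.7
[407.99463198 141.33813455 407.41628089]
q [ 0.89 -0.21 -0.89  0.61 -0.64  0.3 ] pos [407.8 141.7 406.8]
ring axial 30.5 off hook axis (tool x,y) [-0.7 -0.1] F tool [-1.9 -0.7  1.4] T tool [-0.08 -1.83  0.06]
plane slope x,y deg [-0.16 -0.04] rms 1.04
ring tool xy (31.20984649658203, 0.5205328464508057) 17.909332275390625 top z at ring 168.14040717517153
```

Call:
{"api": "arm_command", "payload": {
  "rows": [0,0,0,0.4,0,4,10,0,0,0,0,0,5,10,0,0,0,0,0,5,10,0,0,0,0,0,5,10,0,0,0,0,0,0,10]
}}

```text
time_s: 20.35
position: [417.1, 142.2, 390.1]
ee_rot: [-3.034, -0.095, -0.754]
ft_force: [0.3, -0.5, -2.1]
width: 15.6
grasp_force: 29.9
```

```bash
python3 tgt.py 7;python3 ring.py | grep -E 'slope|xy'
```

```text
t 20.35 turn [0.07 0.08 0.01] shift new axes [0.1 0.3 4.4] shift old axes [0.1 0.3 4.4] F [ 0.3 -0.5 -2.1] w 15.6
[419.23971601 142.04561527 386.22553866]
q [ 0.85 -0.18 -0.91  0.65 -0.58  0.28] pos [417.1 142.2 390.1]
ring axial 11.4 off hook axis (tool x,y) [-0.3 -0.1] F tool [-0.8  0.6  2. ] T tool [-0.01 -1.86 -0.09]
plane slope x,y deg [5.15 0.1 ] rms 1.46
ring tool xy (56.057395935058594, 0.26501035690307617) 34.256690979003906 top z at ring 188.99911879711559
```

Nearly home with no contact force. I push in gently, in small steps.

Call:
{"api": "arm_command", "payload": {
  "rows": [0,0,0,0,0.2,2,10,0,0,0,0,0,1.5,10,0,0,0,0,0,0,10]
}}

```text
time_s: 20.65
position: [418.6, 142.3, 388.1]
ee_rot: [-3.032, -0.095, -0.756]
ft_force: [-0.3, -0.3, -1.9]
width: 15.9
grasp_force: 29.9
```

Call:
{"api": "arm_command", "payload": {
  "rows": [0,0,0,0,0,1,10,0,0,0,0,0,0,10]
}}

```text
time_s: 20.82
position: [419.0, 142.4, 387.3]
ee_rot: [-3.032, -0.095, -0.756]
ft_force: [0.6, -0.5, -1.8]
width: 15.4
grasp_force: 29.9
```

```bash
python3 tgt.py 7
```

```text
t 20.82 turn [-0.01 -0.    0.  ] shift new axes [-0.3  0.4  1.1] shift old axes [-0.3  0.4  1.1] F [ 0.6 -0.5 -1.8] w 15.4
[419.23971601 142.04561527 386.22553866]
q [ 0.84 -0.17 -0.92  0.66 -0.56  0.27] pos [419.  142.4 387.3]
ring axial 8.1 off hook axis (tool x,y) [ 0.4 -0.4] F tool [-0.3  0.5  1.9] T tool [-0.05 -1.81 -0.07]
```

Call:
{"api": "arm_command", "payload": {
  "rows": [0,0,0,0,0.2,0.8,10,0,0,0,0,0,0,10]
}}

```text
time_s: 20.98
position: [419.4, 142.2, 386.6]
ee_rot: [-3.032, -0.095, -0.756]
ft_force: [-0.6, 1.0, -2.2]
width: 15.8
grasp_force: 29.9
```

Call:
{"api": "arm_command", "payload": {
  "rows": [0,0,0,0,0,0.7,10,0,0,0,0,0,0,10]
}}

```text
time_s: 21.15
position: [419.7, 142.2, 386.0]
ee_rot: [-3.032, -0.095, -0.756]
ft_force: [-0.8, -0.0, -1.5]
width: 15.3
grasp_force: 29.9
```

Call:
{"api": "arm_command", "payload": {
  "rows": [0,0,0,0,0,0.7,10,0,0,0,0,0,0,10]
}}

```text
time_s: 21.32
position: [419.9, 142.2, 385.6]
ee_rot: [-3.032, -0.095, -0.757]
ft_force: [-8.3, 0.2, 3.1]
width: 15.4
grasp_force: 29.9
```

```bash
python3 tgt.py 7
```

```text
t 21.32 turn [-0.01 -0.02 -0.  ] shift new axes [-0.3  0.1 -0.9] shift old axes [-0.3  0.1 -0.9] F [-8.3  0.2  3.1] w 15.4
[419.23971601 142.04561527 386.22553866]
q [ 0.84 -0.17 -0.92  0.67 -0.56  0.27] pos [419.9 142.2 385.6]
ring axial 6.1 off hook axis (tool x,y) [ 0.4 -0.1] F tool [-5.9 -0.7 -6.7] T tool [ 0.2  -3.39 -0.04]
```

Call:
{"api": "arm_command", "payload": {
  "rows": [0,0,0,-0.4,0,0,10,0,0,0,0,0,0,10]
}}

```text
time_s: 21.48
position: [419.7, 142.3, 385.6]
ee_rot: [-3.032, -0.095, -0.757]
ft_force: [-2.3, -0.1, 2.0]
width: 15.4
grasp_force: 29.9
```

Call:
{"api": "arm_command", "payload": {
  "rows": [0,0,0,0,0,0.4,10,0,0,0,0,0,0,10]
}}

```text
time_s: 21.65
position: [419.9, 142.2, 385.3]
ee_rot: [-3.031, -0.095, -0.757]
ft_force: [-8.9, -1.1, 5.8]
width: 15.5
grasp_force: 30.0
```

```bash
python3 tgt.py 7
```

```text
t 21.65 turn [-0.02 -0.05 -0.01] shift new axes [-0.2  0.2 -1.1] shift old axes [-0.2  0.2 -1.1] F [-8.9 -1.1  5.8] w 15.5
[419.23971601 142.04561527 386.22553866]
q [ 0.83 -0.17 -0.92  0.67 -0.56  0.27] pos [419.9 142.2 385.3]
ring axial 5.9 off hook axis (tool x,y) [ 0.3 -0.2] F tool [-5.2  0.5 -9.3] T tool [-0.18 -3.1  -0.04]
```

Call:
{"api": "arm_command", "payload": {
  "rows": [0,0,0,-0.2,0,0.4,10,0,0,0,0,0,0,10]
}}

```text
time_s: 21.82
position: [419.9, 142.3, 385.0]
ee_rot: [-3.031, -0.095, -0.757]
ft_force: [-8.8, -1.3, 8.0]
width: 15.3
grasp_force: 30.0
```

```bash
python3 tgt.py 7; python3 ring.py | head -3
```

```text
t 21.82 turn [-0.03 -0.06 -0.01] shift new axes [-0.   0.2 -1.4] shift old axes [-0.   0.2 -1.4] F [-8.8 -1.3  8. ] w 15.3
[419.23971601 142.04561527 386.22553866]
q [ 0.83 -0.17 -0.92  0.67 -0.55  0.27] pos [419.9 142.3 385. ]
ring axial 5.7 off hook axis (tool x,y) [ 0.2 -0.3] F tool [ -4.1   0.7 -11.2] T tool [-0.18 -3.03 -0.05]
9993 [ 18.1 -30.  124.8] [ 90.   28.8 199.9] [ 60.6  -0.2 184. ]
plane slope x,y deg [6.83 0.31] rms 1.56
ring tool xy (57.27103042602539, 0.5207972526550293) 33.78278350830078 top z at ring 183.41729755526273
```

Call:
{"api": "arm_command", "payload": {
  "rows": [0,0,0,-0.1,0,0.5,10,0,0,0,0,0,0,10]
}}

```text
time_s: 22.03
position: [420.0, 142.3, 384.6]
ee_rot: [-3.031, -0.095, -0.758]
ft_force: [-10.1, -2.6, 7.5]
width: 15.5
grasp_force: 30.0
```

Call:
{"api": "arm_command", "payload": {
  "rows": [0,0,0,0,0,0.2,10,0,0,0,0,0,0,10]
}}

```text
time_s: 22.2
position: [420.1, 142.3, 384.4]
ee_rot: [-3.031, -0.095, -0.758]
ft_force: [-10.9, -0.6, 8.5]
width: 15.6
grasp_force: 30.0
```

```bash
python3 tgt.py 7
```

```text
t 22.2 turn [-0.04 -0.07 -0.01] shift new axes [ 0.1  0.2 -2. ] shift old axes [ 0.1  0.2 -2. ] F [-10.9  -0.6   8.5] w 15.6
[419.23971601 142.04561527 386.22553866]
q [ 0.83 -0.17 -0.92  0.67 -0.55  0.26] pos [420.1 142.3 384.4]
ring axial 5.1 off hook axis (tool x,y) [ 0.1 -0.3] F tool [ -5.7  -0.1 -12.7] T tool [-0.16 -3.46 -0.03]
```

About 14.5 N of net axial push is reached. I relax slightly, open, and retract along the axis.

Call:
{"api": "arm_command", "payload": {
  "rows": [0,0,0,-0.3,0,-0.7,10,0,0,0,0,0,0,18,0,0,0,0,0,0,22,0,0,0,0,0,0,30,0,0,0,0,0,0,44,0,0,0,0,0,0,44,0,0,0,0,0,0,44,0,0,0,0,0,0,44]
}}

```text
time_s: 22.87
position: [419.6, 142.2, 384.2]
ee_rot: [-3.032, -0.095, -0.756]
ft_force: [0.0, 0.7, 0.2]
width: 43.1
grasp_force: 0.0
```

Call:
{"api": "arm_command", "payload": {
  "rows": [0,0,0,0,0,-5,44,0,0,0,0,0,-12,44,0,0,0,0,0,-20,44,0,0,0,0,0,-20,44,0,0,0,0,0,-20,44,0,0,0,0,0,-15,44,0,0,0,0,0,0,44]
}}

```text
time_s: 23.45
position: [375.7, 139.7, 468.8]
ee_rot: [-3.026, -0.096, -0.76]
ft_force: [1.0, 1.3, 0.9]
width: 44.2
grasp_force: 0.0
```

```bash
python3 tgt.py 7; python3 - <<'E'
from h import *
from tgt import *
im,d,i=cam('wrist'); np.savez('w7.npz',im=im,d=d,R=i['R'],t=i['t']); cv2.imwrite('pics/w7.png',im)
F=frame(H,28); w=cloud(d,i); q=(w-COL)@np.stack([F[:,0],F[:,1],-F[:,2]],1)
for x0,x1,y in((-17,-12,6),(-30,-20,6),(-60,-50,6),(-80,-70,6),(12,17,6)):
    m=(q[...,0]>x0)&(q[...,0]<x1)&(abs(q[...,1])<y)&(q[...,2]>0)&(q[...,2]<40); print(x0,m.sum(),np.median(q[...,2][m]) if m.any() else None)
for s in(-1,1):
    m=(abs(q[...,0])<6)&(s*q[...,1]>11.5)&(s*q[...,1]<17)&(q[...,2]>0)&(q[...,2]<40); print('side',s,m.sum(),np.median(q[...,2][m]))
E
```

```text
t 23.45 turn [-0.25 -0.2  -0.04] shift new axes [-0.3  0.4 93.3] shift old axes [-0.6  0.8 93.3] F [1.  1.3 0.9] w 44.2
[419.23971601 142.04561527 386.22553866]
q [ 1.   -0.33 -0.8   0.52 -0.87  0.33] pos [375.7 139.7 468.8]
ring axial 100.4 off hook axis (tool x,y) [ 0.9 -1.2] F tool [ 1.4 -1.3 -0.2] T tool [ 0.06 -1.43 -0.06]
-17 0 None
-30 140 11.177877153921282
-60 120 6.773062726348094
-80 102 4.457925577493012
12 98 15.255134484940562
side -1 85 15.11091400060261
side 1 90 15.315239872552988
```

View pics/w7.png

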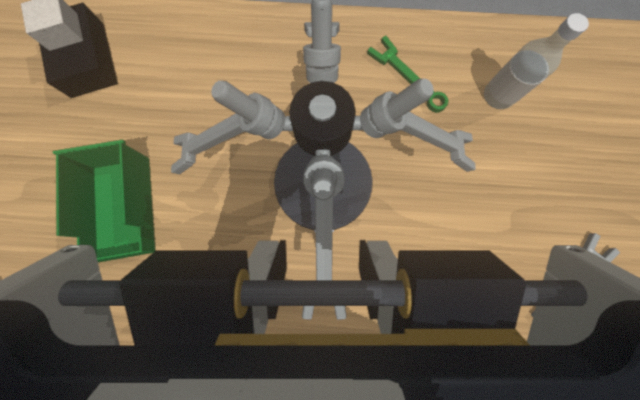

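The ring is on the hook at (322,178), resting on the collar, with the shaft hanging outward and drooping a few degrees. The other things are where they were. I retreat a little and check that the hook's heading is unchanged.

Call:
{"api": "arm_command", "payload": {
  "rows": [0,0,0,0,0,-20,44,0,0,0,0,0,-30,44,0,0,0,0,0,-20,44,0,0,0,0,0,0,44,0,0,0,0,0,0,44,0,0,0,0,0,0,44,0,0,0,0,0,0,44,0,0,0,0,0,0,44,0,0,0,0,0,0,44]
}}

```text
time_s: 24.25
position: [343.9, 137.4, 526.5]
ee_rot: [-3.034, -0.095, -0.755]
ft_force: [-0.1, 0.5, 0.3]
width: 44.5
grasp_force: 0.0
```

```bash
python3 - <<'E'
from h import *
from tgt import *
im,d,i=cam('wrist'); w=cloud(d,i)
F=frame(H,28); B=np.stack([F[:,0],F[:,1],-F[:,2]],1); q=(w-COL)@B
m=(np.hypot(q[...,0],q[...,1])<12)&(q[...,2]>48)&(q[...,2]<60); t=w[m].mean(0); print('tip',t.round(1),'heading',np.degrees(np.arctan2(152.5-t[1],587-t[0])))
m=(w[...,2]>283)&(w[...,2]<293)&(abs(w[...,0]-587)<25); L=w[m&(w[...,1]>200)].mean(0); Rr=w[m&(w[...,1]<100)].mean(0); print(L,Rr,'side-hook line heading',np.degrees(np.arctan2(L[0]-Rr[0],-(Rr[1]-L[1]))))
m=(np.hypot(q[...,0],q[...,1])>11.5)&(np.hypot(q[...,0],q[...,1])<17)&(q[...,2]>5)&(q[...,2]<35); print('ring top',np.median(q[...,2][m]))
a=np.load('top1.npz')['im'].astype(int); b=cam('top')[0].astype(int); D=(abs(a-b).max(2)>50).astype(np.uint8)
for n,(u0,u1,v0,v1) in dict(open=(380,425,232,280),tape=(330,362,243,274),flask=(355,385,140,170),bin=(160,205,205,265),brown=(440,470,185,245)).items(): print(n,D[v0:v1,u0:u1].sum())
print(state()['time_s'],state()['ft_force'])
E
```

```text
tip [507.5 147.9 287.5] heading 3.3183943881274196
[579.31511993 229.97051979 287.43468041] [590.54900245  77.06486002 287.5269607 ] side-hook line heading -4.201935355329378
ring top 15.367601211839888
open 0
tape 0
flask 0
bin 10
brown 0
24.35 [-0.70183434  0.47505606 -0.70452068]
```

```bash
python3 -c "
from plant import job_done; print(job_done())"
```

```text
the job is handed in; nothing more can be done
None
```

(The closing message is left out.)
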